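# Start a cure in the UV box

### The job

The enamelled rings are ready in the UV curing box: start the cure. With closed fingers, without gripping or lifting anything, push the lid down until its catch holds it shut, then press the near half of the large mains rocker so that it clicks on, then press the large round start key fully in and let it go. The lid must be shut before the mains goes on and the mains on before the start key is pressed; leave the small heat rocker off and the two tiny time keys alone, and do not shove the box or disturb the things round it.

Things in the scene. Friction and masses are not known exactly. Their poses are not given: they have to be found in the camera images.
- curing_box: grey UV curing box on rubber feet, loose on the bench, about 3 kg, 235 mm deep, 180 mm wide, 112 mm tall with the lid shut. Origin: on the bench, mid-width, 125 mm behind its front edge and 110 mm before its back. +x from its front (control panel) to its back, +y to its left as seen from the front, z up. The rear 146 mm is an open-topped lamp chamber under the lid, its rim 92 mm up
- panel_middle (a point): centre of the control panel's face, 80 mm in front of the box's origin, 62 mm up. The panel is 90 mm deep, rises to the rear at 15 degrees and ends at the chamber's front wall. Along it, in box y: large mains rocker +62 mm, small heat rocker +18, display window with two tiny time keys in front of it -12 and -34, large round start key -66. Site axes: x up the slope, y left, z off the panel
- lid (a joint): angle of the lid about its hinge, rad: 0 = shut, grows as it opens; starts at 0.45 to 0.75. Friction holds it there. When nearly shut a spring lifts it: let go unlatched it rises to about 0.4. A sprung roller catch under its front edge meets resistance from 0.10 rad, and once pushed fully home holds it shut (it lets go again above 0.03): pushing takes about 3 N at the front edge, up to about 10 N at the catch
- lid_lip (a point): point on the top of the lid at the middle of its front edge, 150 mm from the hinge axis; the lid is 18 mm thick there, with a lip 80 mm wide that goes 11 mm farther out. With the lid shut this point is 112 mm above the bench. The middle of the lid is an amber window
- lid_hinge (a point): middle of the lid's hinge axis, 94 mm above the bench, 100 mm behind the box's origin; the axis runs along the box's y. The lid's top is 18 mm above the plane through this axis when shut
- mains_rocker (a joint): angle of the mains rocker, rad: 0 = off (near half stands up, far half down), 0.40 = on (near half down, level with the panel). It has a snap spring: half-way it flips and it stays in either end position. About 4 N at the near end tip it over
- mains_rocker_near_end (a point): point on top of the near (toward the front of the box) half of the mains rocker, 4 mm from its end, on its middle line; pressed from above here it goes on, sinking about 7 mm. The rocker has a V-shaped top, 44 mm long front to back and 26 mm wide, and pivots at its middle
- heat_rocker (a joint): angle of the heat rocker, the smaller one (30 mm long, 13 mm wide), right of the mains rocker: 0 = off (as at the start), 0.40 = on. Leave off
- start_key (a joint): travel of the start key along the panel's normal, m: 0 = out, 0.005 = fully in. A spring pushes it out again; fully in takes 5 N
- start_key_top (a point): centre of the top of the start key, the large round metal key at the right of the panel, 25 mm across, standing 9 mm out of the panel
- time_key_left (a joint): travel of the left of the two tiny round time keys (10 mm across, 7 mm high), m: 0 = out, 0.003 = in. Leave alone
- time_key_right (a joint): the same for the right one. Leave alone
- bench_lamp: brown spring-arm lamp, fixed, an obstacle. From its origin (on the bench; world axes): foot at x +0.21, y -0.18 m; from there a pair of bars rises to an elbow at x +0.13, y +0.09, 0.60 m up; a second pair goes from the elbow toward the robot to x -0.11, y -0.01, 0.45 m up; the round shade, 0.25 m across, hangs at x -0.20, y +0.02, 0.29 to 0.56 m up. Pass above it or round its robot side
- film_can: black film can with grey cap, upright, 33 mm across, 54 mm tall; origin at the centre of its underside. It stands just left of the box. Bystander: leave alone
- solder_spool: pale wire spool, 42 mm across, 22 mm tall; origin at the centre of its underside. Right of the control panel. Bystander: leave alone
- cork: cork bung, 41 mm across, 26 mm tall; origin at the centre of its underside. Right of the box. Bystander: leave alone
- flux_jar: small pale jar with a green screw cap, 45 mm across, 46 mm tall; origin at the centre of its underside. Right of the box, toward its back. Bystander: leave alone

How it is judged:
By the outcome, as a careful person would: the job done as asked, in the order asked, and still so for the second after the job is handed in, with the robot touching nothing.
It also fails if it takes over 61 s, if anything falls off the work surface, if the arm or the gripper's body presses on something with over 40 N, if the wrist force passes 120 N, or if a joint passes its speed limit or range.

### The arm

A 6-joint arm with a two-finger parallel gripper is mounted at the origin on a cart in front of the work surface, level with it; the furniture and walls round the work are solid. World frame = base frame: x ahead of the robot, y to its left, z up, the work surface at z = 0. Lengths are in mm, angles in rad, forces in N, time in s.
With the tool pointing down it reaches from about 350 to 775 mm from the base axis. Payload 7.3 kg.
Tool frame: the origin (TCP) lies at the very end of the fingers, on their centre line; the grasp point (between the pads) lies 19 mm behind it; x points along the fingers, z is the direction in which the jaws open and shut, and the axes are right-handed (so a half turn about x gives the same grasp; the last joint's range is limited). The gripper opens to 92 mm and grips with 3 to 60 N. Pads are 19 mm wide; open, the fingers measure 130 mm over their backs; the gripper's body (75 mm by 190 mm) begins 47 mm behind the grasp point.
Start: joints at [0.984, 0.342, 1.524, -0, 1.275, -0.146], TCP at [223.987, 474.842, 226.741] pointing down, gripper open.
Joint ranges: [-2.53, 2.53], [-0.77, 2.02], [0.04, 2.7], [-1, 4.14], [0.28, 2.66], [-3.11, 3.11]. Speed limits (rad/s): [2.57, 2.57, 3.14, 3.14, 3.14, 3.14].

### API

Orientations are given as [roll, pitch, yaw] about the fixed x, y, z axes, in that order (R = Rz(yaw) Ry(pitch) Rx(roll)).
In Python, from plant import * gives the robot as it stands.
- The arm moves only by the shell command python3 -m creep 'ROWS'. ROWS is JSON, a list of rows, each an object of numbers: "tx", "ty", "tz": the shift along the tool's x, y, z in cm; "wx", "wy", "wz": the turn, a rotation vector about the tool's x, y, z in rad; "gripper": the closure, from -1 (fully open) to 1 (shut). A call has 1 to 8 rows; each row is the pose to reach, as a shift and turn from the pose commanded when the call began, along the tool's axes at that moment; what a row does not reach only later rows make up. A row lasts 1/12 s, in which the tool goes at most 41.7 mm and 7.16 degrees, less where a joint would pass 70% of its speed; a pose out of reach is approached as far as the arm can. A call with a gripper value outside its range is refused whole. The fingers move at their own pace and stop on an object; the grip force is fixed at half the most. Time passes only in rows, so rows that repeat a pose let the fingers close. It gives the time, the measured TCP pose, the force and the opening at its end, in the units of the state.
- get_obs(): the state, without advancing time (a new reading comes with each control period).
- capture(name): name is "scene" or "top"; returns a dict with "frame" (384x512x3 uint8, red, green, blue), "z_map" (384x512 float32, mm along the optical axis (not along the pixel's ray), 0 where there is no reading), "vertical_fov" (degrees; the focal length in pixels is half the picture's height over the tangent of half this angle, whatever the lens; pixels are square), "cx", "cy" (the principal point, pixels), "xyz" and "rotation" of the camera in the world. Camera axes: x right, y down, z forward; pixel columns grow to the right and rows downward; lengths in mm; the calibration is good to about 2 mm. A picture is of the moment at which its call begins.
- close_job(): hands the job in, once; it reports no verdict.
The state is a dict: "time": time; "joint_positions": joint angles; "dq": joint speeds; "tau": joint torques, N m; "tool_pos": TCP position; "tcp_rot": TCP orientation; "contact_force": force on the tool from outside, world axes, zero at the start; "moment": the same for the moment, N m; "grip_width": finger opening in mm.
Only numpy, scipy, OpenCV 4.12 (cv2) and the standard library are available. Lean on these libraries where they do the work, as an engineer would, in place of code of your own. Each camera call takes 0.05 s, during which the arm holds its last target.

## Working session

There is one attempt and no reset: what is moved stays moved. The work goes in short steps, Python scripts to look and compute and a shell command to move; the robot and the scene stay as the last step left them, time stands still between calls to the robot, and variables do not carry over. Pictures are saved under pics/ and viewed, and the job is handed in when it is done.

```bash
ls; mkdir -p pics; python3 - <<'E'
from plant import *
import cv2,numpy as np
print(get_obs())
for n in("scene","top"):
    c=capture(n); cv2.imwrite(f"pics/{n}0.png",cv2.cvtColor(c["frame"],cv2.COLOR_RGB2BGR)); np.savez(f"{n}0.npz",**c)
    print(n,c["vertical_fov"],c["cx"],c["cy"],c["xyz"],c["rotation"],(c["z_map"]>0).mean())
E
```

```text
pics
{'time': 0.0, 'joint_positions': array([ 9.83966598e-01,  3.42722400e-01,  1.52498673e+00, -7.11063685e-06,
        1.27538967e+00, -1.45971947e-01]), 'dq': array([-0.00077642, -0.0007579 , -0.00275663,  0.00160877, -0.00158798,
       -0.00144854]), 'tau': array([-1.62954784e-03, -4.31219566e+01, -2.44224733e+01,  7.16647971e-02,
        5.56956267e-02, -1.15626049e-04]), 'tool_pos': array([223.77534813, 474.48850873, 226.0556959 ]), 'tcp_rot': array([ 3.00013519,  1.56929017, -2.1531095 ]), 'contact_force': array([-0.13259429, -0.19373896, -0.90067069]), 'moment': array([0.00089842, 0.04948565, 0.03146845]), 'grip_width': 91.70086596625599}
scene 46.30732699123818 259.2688645454233 189.21513913260713 [ 201.2816251  -845.23305198  711.07283935] [-2.17934402 -0.02095164 -0.4607397 ] 0.9961191813151041
top 53.829931948346754 259.0757740061351 189.1015257614005 [418.92642603 -88.30653215 995.8226838 ] [-2.93696352 -0.00690106 -1.54933951] 0.9960428873697916
```

View pics/scene0.png

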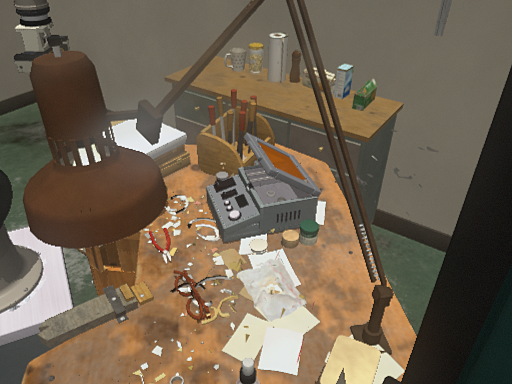

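View pics/top0.png

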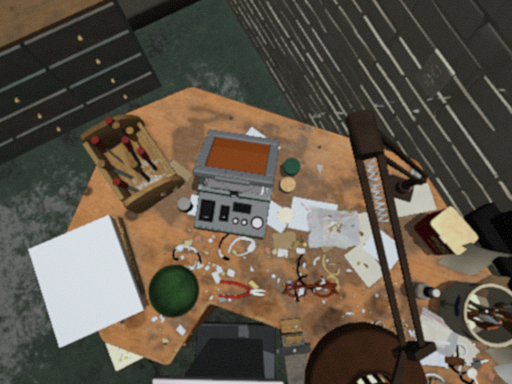

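The scene view shows the box at about (262,200) with its lid half open. The lamp shade is at the left, and the film can, spool, cork and jar stand round the box. In the top view the panel is at (232,212), the lid at (237,155) and the mains rocker at (206,211). The start key is at (257,223). I'll enlarge and measure.

```bash
cat > h.py <<'E'
import numpy as np,cv2
from scipy.spatial.transform import Rotation as R
def load(f): return dict(np.load(f))
def cam(c):
    f=c["frame"].shape[0]/2/np.tan(np.radians(float(c["vertical_fov"]))/2)
    return f,float(c["cx"]),float(c["cy"]),np.array(c["xyz"]),R.from_euler('xyz',c["rotation"]).as_matrix()
def proj(c,P):
    f,cx,cy,t,M=cam(c);q=(np.atleast_2d(P)-t)@M
    return np.c_[cx+f*q[:,0]/q[:,2],cy+f*q[:,1]/q[:,2]]
def cloud(c):
    f,cx,cy,t,M=cam(c);z=c["z_map"];v,u=np.mgrid[:z.shape[0],:z.shape[1]]
    p=np.stack([(u-cx)/f*z,(v-cy)/f*z,z],-1)@M.T+t
    p[z==0]=np.nan
    return p
def crop(c,u0,v0,u1,v1,k,name):
    im=cv2.cvtColor(c["frame"],cv2.COLOR_RGB2BGR)[v0:v1,u0:u1]
    cv2.imwrite(name,cv2.resize(im,None,fx=k,fy=k,interpolation=cv2.INTER_CUBIC))
E
python3 - <<'E'
from h import *
s=load("scene0.npz");t=load("top0.npz")
P=[[224,475,227],[0,0,0]]
print(proj(s,P),proj(t,P))
p=cloud(t);q=cloud(s)
for n,u,v in[("bench",200,320),("bench",300,150),("mains",206,211),("start",257,223),("lidmid",240,155),("cork",288,185),("jar",291,166),("can",184,204),("spool",285,215)]: print(n,p[v,u].round(1))
for n,u,v in[("bench",225,300),("start",234,215),("cork",290,238)]: print(n,q[v,u].round(1))
crop(t,170,120,310,245,5,"pics/t0c.png");crop(s,195,125,335,250,5,"pics/s0c.png")
E
```

```text
[[ 51.88803975  83.31468616]
 [-11.23362024 280.23142758]] [[-45.20273305 366.79071532]
 [214.80165724 448.6182264 ]]
bench [ 255.1   84.  -244. ]
bench [ 739.6 -201.4   -4.7]
mains [552.6  38.9  72.5]
start [526.5 -87.3  66.7]
lidmid [676.4 -43.9 144. ]
cork [ 633.  -166.4   26.1]
jar [ 679.9 -172.4   44.1]
can [572.1  98.   52.3]
spool [ 554.2 -159.5   20.8]
bench [ 427.6 -266.     4. ]
start [524.9 -92.1  67. ]
cork [ 628.4 -177.2   25.8]
```

View pics/t0c.png

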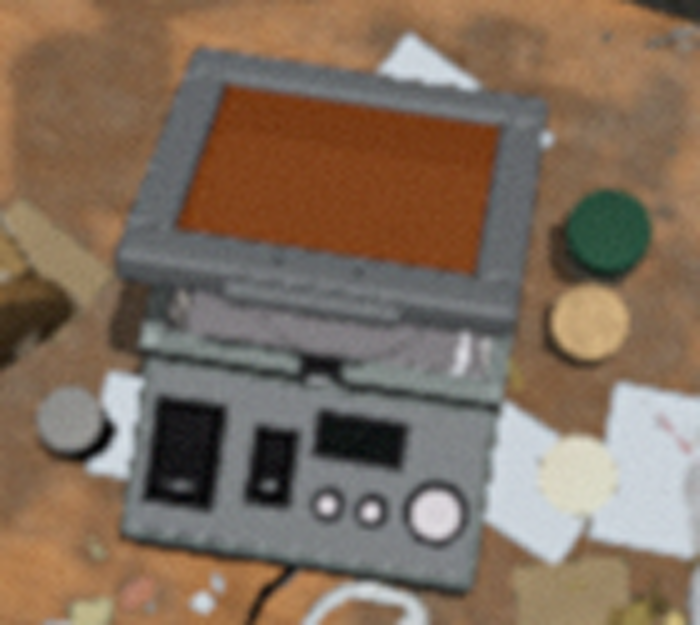

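View pics/s0c.png

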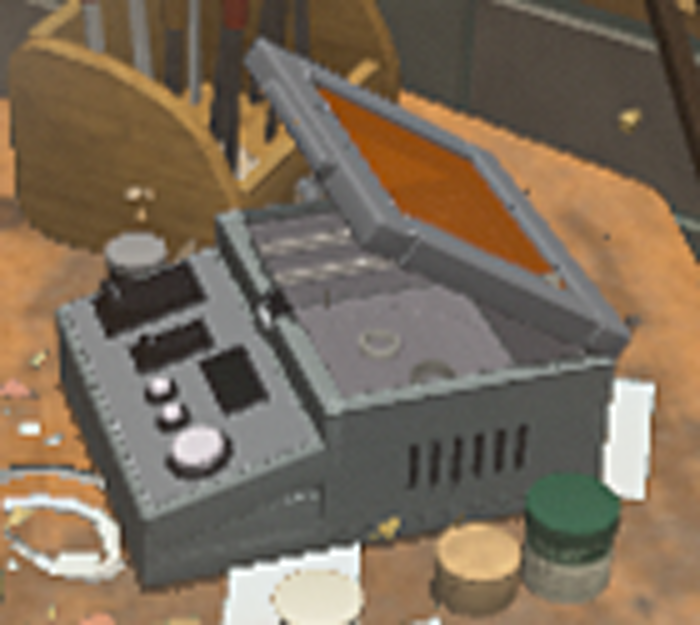

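Top crop: mains rocker at (185,453), heat rocker (272,466), time keys (328,505) and (371,511), start key (437,512), and the lid lip along (315,300). The scene crop agrees and shows the lid at roughly 0.6 rad. Next I'll triangulate from centroids.

```bash
cat >> h.py <<'E'
def ray(c,u,v):
    f,cx,cy,t,M=cam(c);d=M@np.array([(u-cx)/f,(v-cy)/f,1]);return t,d/np.linalg.norm(d)
def tri(rays):
    A=np.zeros((3,3));b=np.zeros(3)
    for o,d in rays:
        Q=np.eye(3)-np.outer(d,d);A+=Q;b+=Q@o
    X=np.linalg.solve(A,b)
    return X,[np.linalg.norm((np.eye(3)-np.outer(d,d))@(X-o)) for o,d in rays]
def onplane(c,u,v,z):
    o,d=ray(c,u,v);return o+d*(z-o[2])/d[2]
def blob(c,u,v,r,lo,hi):
    hsv=cv2.cvtColor(c["frame"],cv2.COLOR_RGB2HSV);m=cv2.inRange(hsv,np.array(lo),np.array(hi))
    k=np.zeros_like(m);k[v-r:v+r+1,u-r:u+r+1]=255;m&=k
    n,l,st,ce=cv2.connectedComponentsWithStats(m)
    i=1+np.argmax(st[1:,4]);return ce[i],st[i]
E
python3 - <<'E'
from h import *
s=load("scene0.npz");t=load("top0.npz")
for n,a,b,lo,hi in[("start",(235,215,9),(257,222,9),(0,0,165),(180,60,255)),
 ("amber",(287,161,35),(238,155,40),(5,180,60),(18,255,255)),
 ("jar",(310,226,12),(291,166,12),(60,100,20),(95,255,140)),
 ]:
    (x,sx),(y,sy)=blob(s,*a,lo,hi),blob(t,*b,lo,hi)
    X,e=tri([ray(s,*x),ray(t,*y)])
    print(n,x.round(1),sx,y.round(1),sy,X.round(1),np.round(e,1))
# hand picks
pk={"tk":((158/5+195,388/5+125),(328/5+170,505/5+120)),
"lipL":((262/5+195,42/5+125),(120/5+170,265/5+120)),"lidR":((375/5+195,240/5+125),(515/5+170,318/5+120)),
"panFR":((148/5+195,522/5+125),(470/5+170,583/5+120)),"panFL":((62/5+195,310/5+125),(125/5+170,528/5+120)),
"chFR":((333/5+195,407/5+125),(497/5+170,398/5+120)),"chFL":((222/5+195,215/5+125),(148/5+170,325/5+120)),
"hingeR":((625/5+195,335/5+125),(545/5+170,103/5+120)),
"can":((135/5+195,250/5+125),(72/5+170,420/5+120)),"spool":((318/5+195,600/5+125),(578/5+170,473/5+120)),"cork":((477/5+195,553/5+125),(590/5+170,320/5+120)),"mains":((152/5+195,297/5+125),(185/5+170,453/5+120))}
for n,(a,b) in pk.items():
    X,e=tri([ray(s,a[0]-.4,a[1]-.4),ray(t,b[0]-.4,b[1]-.4)]);print(n,X.round(1),np.round(e,1))
E
```

```text
start [233.8 213.4] [229 210  10   8  59] [256.8 222.4] [253 218   9  10  67] [527.4 -86.6  67. ] [0.4 0.4]
amber [281.4 161.3] [259 143  46  36 484] [238.3 155.4] [ 206  138   63   36 1606] [674.4 -39.9 145.9] [0.3 0.3]
jar [316.2 223.5] [315 222   3   4   4] [291.1 166.2] [284 159  15  16 189] [ 687.8 -176.4   45.3] [9.1 9.1]
tk [531.  -32.9  62.3] [0.7 0.7]
lipL [622.9  53.6 188.2] [2.6 2.6]
lidR [ 600.9 -119.4  179.7] [1.5 1.5]
panFR [ 495.5 -104.3   44.7] [0.8 0.8]
panFL [519.4  69.2  47.5] [0.3 0.3]
chFR [ 582.7 -115.3   90.6] [0.3 0.3]
chFL [610.4  57.8  89.5] [4.8 4.8]
hingeR [ 728.5 -135.8  101.7] [1.1 1.1]
can [572.6  98.   53.2] [0.4 0.4]
spool [ 555.8 -159.8   19.1] [0.8 0.8]
cork [ 636.6 -165.2   22.3] [1.1 1.1]
mains [556.5  38.5  63.9] [0.6 0.6]
```

```bash
cat >> h.py <<'E'
YAW=-np.radians(7.84);O=np.array([631.5,-34.3,0])
RB=R.from_euler('z',YAW).as_matrix()
def box2w(p): return O+RB@np.array(p,float)
E
python3 - <<'E'
from h import *
from plant import *
s=load("scene0.npz");t=load("top0.npz")
P=np.r_[cloud(s).reshape(-1,3),cloud(t).reshape(-1,3)];P=P[np.isfinite(P).all(1)]
H=P[(P[:,2]>100)&(P[:,0]>-100)&(P[:,0]<850)&(abs(P[:,1])<600)]
print("heights max per 50mm cell (rows x, cols y from 550 to -550)")
xs=np.arange(0,800,50);ys=np.arange(500,-450,-50)
print("      ",*[f"{y:4d}" for y in ys])
for x in xs:
    print(f"{x:4d}: ",*[f"{(lambda a:int(a.max()) if len(a) else 0)(H[(H[:,0]>=x)&(H[:,0]<x+50)&(H[:,1]>=y)&(H[:,1]<y+50)][:,2]):4d}" for y in ys])
L=P[(P[:,2]>285)&(P[:,2]<420)&(P[:,0]>0)&(P[:,0]<700)&(P[:,1]<-50)&(P[:,1]>-450)]
print("lamp low z",L.min(0),L.max(0))
o=get_obs();M=R.from_euler('xyz',o["tcp_rot"]).as_matrix();print(M.round(3))
a=RB@[np.sin(np.radians(15)),0,-np.cos(np.radians(15))]
for sg in(1,-1):
    z=sg*RB[:,1];T=np.c_[a,np.cross(z,a),z]
    print(sg,"rotvec tool",R.from_matrix(M.T@T).as_rotvec().round(3),T.round(3).tolist())
E
```

```text
heights max per 50mm cell (rows x, cols y from 550 to -550)
        500  450  400  350  300  250  200  150  100   50    0  -50 -100 -150 -200 -250 -300 -350 -400
   0:     0    0    0    0    0    0    0    0    0    0    0  104    0    0    0    0    0    0    0
  50:     0    0    0    0    0    0    0    0    0    0  226  258  221    0    0    0    0    0    0
 100:     0    0    0    0    0    0    0    0    0    0    0  223    0    0    0  356  359  356    0
 150:     0  451  453  334    0    0    0    0    0    0    0    0    0    0  351  525  526  390  363
 200:   304  412  454  334  109    0    0    0    0    0    0    0    0    0  369  550  552  514  369
 250:   334  447  448  108  110  109  110    0    0    0    0    0    0    0  369  527  528  439  369
 300:     0    0    0  109  110  109  110  110    0    0    0    0    0    0  320  373  477  476    0
 350:     0    0  109  110  110  110  111  110    0    0    0    0    0    0    0    0  509  486    0
 400:     0    0  109  110  111  110  111  108    0    0    0    0    0    0    0  528  538    0    0
 450:     0    0  10
[... 386 characters left out ...]
4
 650:     0    0    0    0  124  213  204  201    0  173  174  164  159  158  205    0    0    0  383
 700:     0    0    0  109  128  192  194  194    0    0  140  129  125  126  202  205  283  281  359
 750:     0    0    0    0  124  123    0    0    0    0  105    0    0    0    0  194  223  268  283
lamp low z [ 136.16396705 -401.53161079  285.07348683] [ 695.23297834 -173.36837445  419.9939703 ]
[[-0.001 -0.904  0.427]
 [-0.001  0.427  0.904]
 [-1.     0.    -0.001]]
1 rotvec tool [-0.302 -0.041 -0.26 ] [[0.256, -0.957, 0.136], [-0.035, 0.132, 0.991], [-0.966, -0.259, 0.0]]
-1 rotvec tool [ 2.815 -0.371  0.059] [[0.256, 0.957, -0.136], [-0.035, -0.132, -0.991], [-0.966, 0.259, -0.0]]
```

```bash
cat >> h.py <<'E'
TA=RB@[np.sin(np.radians(15)),0,-np.cos(np.radians(15))]
TGT=np.c_[TA,np.cross(RB[:,1],TA),RB[:,1]]
def need(pt):
    from plant import get_obs
    o=get_obs();M=R.from_euler('xyz',o["tcp_rot"]).as_matrix()
    print("t",round(o["time"],2),"tcp",o["tool_pos"].round(1),"box",(RB.T@(o["tool_pos"]-O)).round(1),"F",o["contact_force"].round(1),"w",round(o["grip_width"],1))
    print("cm",(M.T@(np.array(pt)-o["tool_pos"])/10).round(2),"turn",R.from_matrix(M.T@TGT).as_rotvec().round(3))
E
python3 -m creep '[{"tx":-4.4,"ty":-7,"tz":-3.5,"gripper":1},{"tx":-4.4,"ty":-14,"tz":-7,"wx":-0.1,"wy":-0.013,"wz":-0.087,"gripper":1},{"tx":-4.4,"ty":-21,"tz":-10.5,"wx":-0.2,"wy":-0.027,"wz":-0.173,"gripper":1},{"tx":-4.4,"ty":-28.8,"tz":-14.4,"wx":-0.302,"wy":-0.041,"wz":-0.26,"gripper":1},{"tx":-4.4,"ty":-28.8,"tz":-14.4,"wx":-0.302,"wy":-0.041,"wz":-0.26,"gripper":1},{"tx":-4.4,"ty":-28.8,"tz":-14.4,"wx":-0.302,"wy":-0.041,"wz":-0.26,"gripper":1},{"tx":-4.4,"ty":-28.8,"tz":-14.4,"wx":-0.302,"wy":-0.041,"wz":-0.26,"gripper":1},{"tx":-4.4,"ty":-28.8,"tz":-14.4,"wx":-0.302,"wy":-0.041,"wz":-0.26,"gripper":1}]'
python3 - <<'E'
from h import *
need(box2w([-10,0,250]))
E
```

```text
t 0.1 tcp [223.8 474.5 226.1] box [-473.3  448.5  226.1] F [-0.6 -0.2 -0.6] w 92.0
cm [ -2.36 -57.63 -28.93] turn [-0.302 -0.041 -0.26 ]validation failed for argument at $[0]...
```

The call was refused and nothing moved. I'll try it again with every key given.

```bash
python3 -m creep '[{"tx":-2,"ty":0,"tz":0,"wx":0,"wy":0,"wz":0,"gripper":1}]'; echo; python3 -c "
from h import *
need(box2w([-10,0,250]))"
```

```text
time: 0.18
tool_pos: [222.8, 473.0, 243.1]
tcp_rot: [3.001, 1.563, -2.152]
contact_force: [-0.4, -0.1, -0.1]
grip_width: 88.5

t 0.18 tcp [222.8 473.  243.1] box [-474.   446.9  243.1] F [-0.4 -0.1 -0.1] w 88.5
cm [ -0.52 -57.65 -28.75] turn [-0.301 -0.048 -0.262]
```

All keys have to be present in every row.

```bash
python3 -m creep '[{"tx":-1,"ty":-3.5,"tz":-1.7,"wx":0,"wy":0,"wz":0,"gripper":1},{"tx":-2,"ty":-7,"tz":-3.5,"wx":-0.1,"wy":-0.013,"wz":-0.087,"gripper":1},{"tx":-3,"ty":-10.5,"tz":-5.2,"wx":-0.2,"wy":-0.027,"wz":-0.173,"gripper":1},{"tx":-3,"ty":-14,"tz":-7,"wx":-0.302,"wy":-0.041,"wz":-0.26,"gripper":1},{"tx":-3,"ty":-17.5,"tz":-8.7,"wx":-0.302,"wy":-0.041,"wz":-0.26,"gripper":1},{"tx":-3,"ty":-21,"tz":-10.5,"wx":-0.302,"wy":-0.041,"wz":-0.26,"gripper":1},{"tx":-3,"ty":-24.5,"tz":-12.2,"wx":-0.302,"wy":-0.041,"wz":-0.26,"gripper":1},{"tx":-3,"ty":-27,"tz":-13.5,"wx":-0.302,"wy":-0.041,"wz":-0.26,"gripper":1}]'; echo; python3 -c "
from h import *
need(box2w([-10,0,260]))"
```

```text
time: 0.85
tool_pos: [411.6, 235.3, 276.7]
tcp_rot: [-1.568, 1.308, -0.135]
contact_force: [0.2, 0.7, 0.3]
grip_width: 36.8

t 0.85 tcp [411.6 235.3 276.7] box [-254.7  237.1  276.7] F [0.2 0.7 0.3] w 36.8
cm [  7.95 -23.21 -23.7 ] turn [-0.001  0.001  0.001]
```

```bash
python3 -m creep '[{"tx":0.9,"ty":-2.7,"tz":-2.8,"wx":0,"wy":0,"wz":0,"gripper":1},{"tx":1.8,"ty":-5.4,"tz":-5.5,"wx":0,"wy":0,"wz":0,"gripper":1},{"tx":2.7,"ty":-8.1,"tz":-8.2,"wx":0,"wy":0,"wz":0,"gripper":1},{"tx":3.7,"ty":-10.8,"tz":-11,"wx":0,"wy":0,"wz":0,"gripper":1},{"tx":4.6,"ty":-13.5,"tz":-13.8,"wx":0,"wy":0,"wz":0,"gripper":1},{"tx":5.5,"ty":-16.2,"tz":-16.5,"wx":0,"wy":0,"wz":0,"gripper":1},{"tx":6.5,"ty":-19,"tz":-19.3,"wx":0,"wy":0,"wz":0,"gripper":1},{"tx":7.2,"ty":-21,"tz":-21.5,"wx":0,"wy":0,"wz":0,"gripper":1}]'; echo; python3 -c "
from h import *
need(box2w([-10,0,230]))"
```

```text
time: 1.52
tool_pos: [602.0, -8.4, 260.6]
tcp_rot: [-1.567, 1.309, -0.135]
contact_force: [-0.0, -0.1, 0.1]
grip_width: 0.5

t 1.52 tcp [602.   -8.4 260.6] box [-32.8  21.6 260.6] F [-0.  -0.1  0.1] w 0.5
cm [ 3.54 -1.41 -2.16] turn [-0.002  0.001 -0.   ]
```

```bash
python3 -m creep '[{"tx":1.8,"ty":-0.7,"tz":-1.1,"wx":0,"wy":0,"wz":0,"gripper":1},{"tx":3.5,"ty":-1.4,"tz":-2.2,"wx":0,"wy":0,"wz":0,"gripper":1},{"tx":3.5,"ty":-1.4,"tz":-2.2,"wx":0,"wy":0,"wz":0,"gripper":1}]'; echo; python3 - <<'E'
from h import *
from plant import *
need(box2w([-10,0,200]))
for n in("scene","top"):
    c=capture(n);np.savez(n+"1.npz",**c)
crop(load("scene1.npz"),185,85,335,235,4,"pics/s1.png");crop(load("top1.npz"),170,100,310,245,4,"pics/t1.png")
E
```

```text
time: 1.77
tool_pos: [619.6, -32.8, 227.0]
tcp_rot: [-1.567, 1.315, -0.136]
contact_force: [-1.7, 0.1, -0.8]
grip_width: 0.3

t 1.77 tcp [619.6 -32.8 227. ] box [-1.20e+01 -2.00e-01  2.27e+02] F [-1.7  0.1 -0.8] w 0.3
cm [2.67 0.49 0.02] turn [-0.003  0.    -0.006]
```

View pics/s1.png

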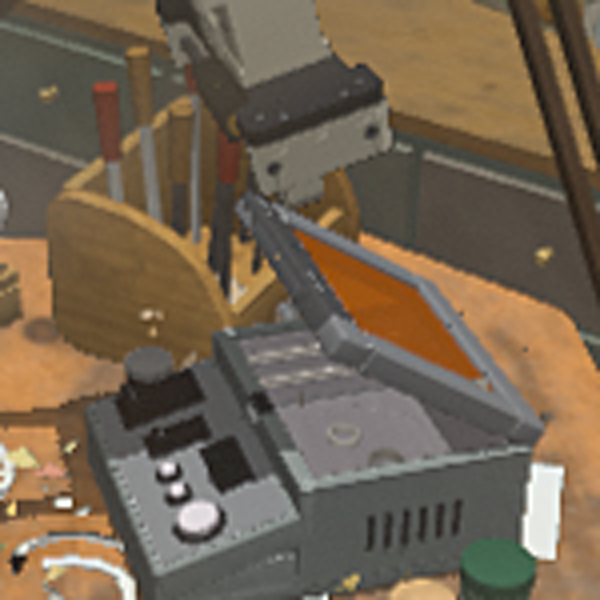

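View pics/t1.png

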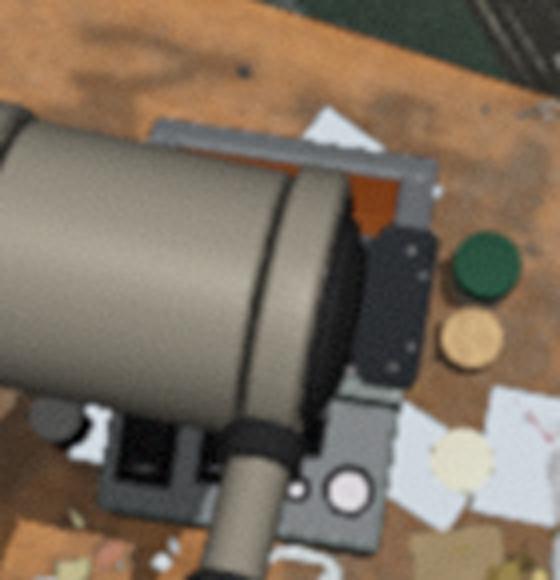

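The scene view shows the closed fingertips at about (305,190), just above the front of the lid. In the top view the gripper lies across the middle of the lid. I'll descend onto the lid's front edge now.

```bash
python3 -m creep '[{"tx":1.6,"ty":0.1,"tz":0,"wx":0,"wy":0,"wz":0,"gripper":1},{"tx":3.2,"ty":0.2,"tz":0,"wx":0,"wy":0,"wz":0,"gripper":1},{"tx":3.9,"ty":0.5,"tz":0,"wx":0,"wy":0,"wz":0,"gripper":1},{"tx":4.6,"ty":0.7,"tz":0,"wx":0,"wy":0,"wz":0,"gripper":1}]'; echo; python3 -m creep '[{"tx":0.7,"ty":0.6,"tz":0,"wx":0,"wy":0,"wz":0,"gripper":1},{"tx":1.3,"ty":1.2,"tz":0,"wx":0,"wy":0,"wz":0,"gripper":1}]'; python3 -c "
from h import *
need(box2w([-24,0,149]))"
```

```text
time: 2.2
tool_pos: [624.9, -30.1, 185.4]
tcp_rot: [-1.565, 1.308, -0.131]
contact_force: [-0.8, 0.5, 2.4]
grip_width: 0.1

time: 2.37
tool_pos: [617.0, -29.5, 169.7]
tcp_rot: [-1.566, 1.307, -0.131]
contact_force: [-0.4, 0.0, 1.7]
grip_width: 0.2
t 2.37 tcp [617.  -29.5 169.7] box [-15.    2.8 169.7] F [-0.4  0.   1.7] w 0.2
cm [ 1.76  1.41 -0.28] turn [0.    0.001 0.002]
```

Contact came at z of about 185, at the force expected. I'll follow the arc further.

```bash
python3 -m creep '[{"tx":0.9,"ty":0.7,"tz":-0.1,"wx":0,"wy":0,"wz":0,"gripper":1},{"tx":1.7,"ty":1.4,"tz":-0.2,"wx":0,"wy":0,"wz":0,"gripper":1},{"tx":2.6,"ty":2,"tz":-0.2,"wx":0,"wy":0,"wz":0,"gripper":1},{"tx":3.5,"ty":2.5,"tz":-0.2,"wx":0,"wy":0,"wz":0,"gripper":1}]'; python3 -c "
from h import *
need(box2w([-33,0,114]))"
```

```text
time: 2.7
tool_pos: [601.4, -29.4, 129.2]
tcp_rot: [-1.565, 1.307, -0.131]
contact_force: [-1.3, 0.8, 3.4]
grip_width: 0.6
t 2.7 tcp [601.4 -29.4 129.2] box [-30.5   0.7 129.2] F [-1.3  0.8  3.4] w 0.6
cm [ 1.4   0.64 -0.07] turn [-0.     0.002  0.002]
```

```bash
python3 -m creep '[{"tx":0.5,"ty":0.2,"tz":0,"wx":0,"wy":0,"wz":0,"gripper":1},{"tx":1,"ty":0.4,"tz":0,"wx":0,"wy":0,"wz":0,"gripper":1},{"tx":1.4,"ty":0.6,"tz":0,"wx":0,"wy":0,"wz":0,"gripper":1},{"tx":1.4,"ty":0.6,"tz":0,"wx":0,"wy":0,"wz":0,"gripper":1}]'; python3 -c "
from h import *
need(box2w([-33,0,112]))"
```

```text
time: 3.03
tool_pos: [599.7, -29.4, 114.7]
tcp_rot: [-1.566, 1.307, -0.132]
contact_force: [-4.0, 1.4, 8.0]
grip_width: 0.0
t 3.03 tcp [599.7 -29.4 114.7] box [-32.1   0.5 114.7] F [-4.   1.4  8. ] w 0.0
cm [ 0.24  0.16 -0.05] turn [-0.     0.001  0.002]
```

```bash
python3 -m creep '[{"tx":0.1,"ty":0.03,"tz":0,"wx":0,"wy":0,"wz":0,"gripper":1},{"tx":0.2,"ty":0.05,"tz":0,"wx":0,"wy":0,"wz":0,"gripper":1},{"tx":0.2,"ty":0.05,"tz":0,"wx":0,"wy":0,"wz":0,"gripper":1}]';python3 -m creep '[{"tx":0.1,"ty":0.03,"tz":0,"wx":0,"wy":0,"wz":0,"gripper":1},{"tx":0.2,"ty":0.05,"tz":0,"wx":0,"wy":0,"wz":0,"gripper":1},{"tx":0.2,"ty":0.05,"tz":0,"wx":0,"wy":0,"wz":0,"gripper":1}]'
```

```text
time: 3.28
tool_pos: [599.9, -29.4, 114.3]
tcp_rot: [-1.566, 1.306, -0.132]
contact_force: [-9.2, 2.8, 18.4]
grip_width: 0.3
time: 3.53
tool_pos: [600.1, -29.4, 113.8]
tcp_rot: [-1.567, 1.304, -0.133]
contact_force: [-15.4, 1.2, 30.0]
grip_width: 0.3
```

```bash
python3 -m creep '[{"tx":-0.4,"ty":-0.1,"tz":0,"wx":0,"wy":0,"wz":0,"gripper":1},{"tx":-2,"ty":-0.5,"tz":0,"wx":0,"wy":0,"wz":0,"gripper":1},{"tx":-4,"ty":-1,"tz":0,"wx":0,"wy":0,"wz":0,"gripper":1},{"tx":-6,"ty":-1.5,"tz":0,"wx":0,"wy":0,"wz":0,"gripper":1},{"tx":-6,"ty":-1.5,"tz":0,"wx":0,"wy":0,"wz":0,"gripper":1},{"tx":-6,"ty":-1.5,"tz":0,"wx":0,"wy":0,"wz":0,"gripper":1}]';python3 - <<'E'
from h import *
from plant import *
for n in("scene","top"):
    c=capture(n);np.savez(n+"2.npz",**c)
s=load("scene2.npz")
crop(s,185,105,335,255,4,"pics/s2.png")
x,st=blob(s,235,215,9,(0,0,165),(180,60,255));print("start key px",x,st)
E
```

```text
time: 4.03
tool_pos: [599.0, -29.6, 172.5]
tcp_rot: [-1.567, 1.306, -0.133]
contact_force: [-0.4, -0.7, 0.3]
grip_width: 0.4
start key px [233.7962963  213.74074074] [229 211  10   7  54]
```

View pics/s2.png

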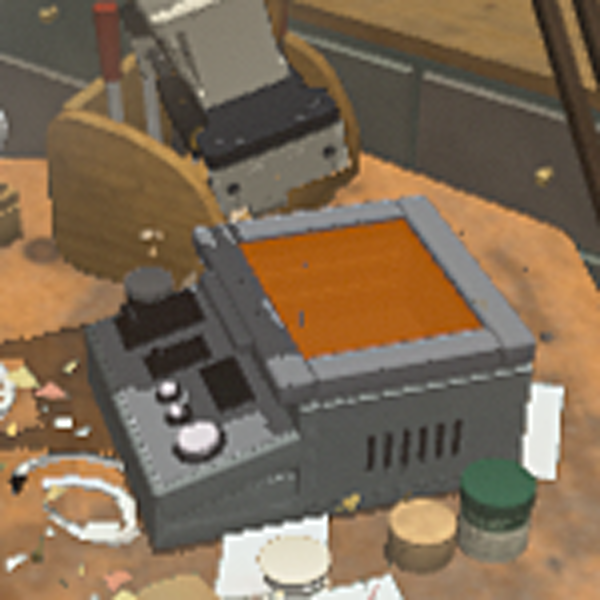

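The scene view shows the lid lying flat and shut with the gripper clear at the top. The start key is at the same pixel as before, (233.8,213.7), so the box has not moved. Next is the rocker.

```bash
python3 - <<'E'
from h import *
t=load("top0.npz");s=load("scene0.npz")
for n,u,v,z in[("near edge",178,508,62),("far edge",192,398,66),("spot",180,487,64),("L",148,455,62),("R",222,455,62)]:
    p=onplane(t,u/5+170-.4,v/5+120-.4,z);print(n,(RB.T@(p-O)).round(1))
P=cloud(t)
for v in range(204,224): 
    q=RB.T@(P[v,206]-O);print(v,q.round(1),end=" ")
n=RB.T
need(box2w([-99-30*.259,62,64+30*.966]))
E
```

```text
near edge [-112.2   60.6   62. ]
far edge [-57.3  63.3  66. ]
spot [-102.    61.2   64. ]
L [-88.5  80.2  62. ]
R [-82.7  43.9  62. ]
204 [-70.9  65.   72.4] 205 [-73.3  64.6  71.8] 206 [-75.6  64.3  70.7] 207 [-77.8  64.2  68.5] 208 [-80.2  63.7  68.4] 209 [-83.   62.9  70.7] 210 [-85.2  62.8  68.8] 211 [-88.1  61.7  72.5] 212 [-89.9  62.1  67.1] 213 [-92.9  60.9  71.5] 214 [-95.2  60.6  70.5] 215 [-97.8  60.   71.5] 216 [-100.1   59.7   71. ] 217 [-102.6   59.2   71.2] 218 [-105.    58.7   71.2] 219 [-107.5   58.2   71.8] 220 [-108.6   59.7   58.8] 221 [-111.2   59.    60.4] 222 [-112.9   59.6   52.8] 223 [-115.6   58.8   55.4] t 4.13 tcp [597.9 -29.4 170.5] box [-33.9   0.3 170.5] F [-0.5  0.2  0.6] w 0.3
cm [5.62 9.04 6.16] turn [-0.     0.001 -0.001]
```

```bash
python3 -m creep '[{"tx":0.5,"ty":3,"tz":2,"wx":0,"wy":0,"wz":0,"gripper":1},{"tx":2,"ty":6,"tz":4,"wx":0,"wy":0,"wz":0,"gripper":1},{"tx":4,"ty":9.2,"tz":6.2,"wx":0,"wy":0,"wz":0,"gripper":1},{"tx":5.8,"ty":9.2,"tz":6.2,"wx":0,"wy":0,"wz":0,"gripper":1},{"tx":5.8,"ty":9.2,"tz":6.2,"wx":0,"wy":0,"wz":0,"gripper":1},{"tx":5.8,"ty":9.2,"tz":6.2,"wx":0,"wy":0,"wz":0,"gripper":1}]';python3 - <<'E'
from h import *
from plant import *
need(box2w([-102,62,71]))
c=capture("scene");np.savez("scene3.npz",**c)
crop(c,185,105,335,255,4,"pics/s3.png")
E
```

```text
time: 4.63
tool_pos: [533.5, 42.2, 90.6]
tcp_rot: [-1.567, 1.311, -0.133]
contact_force: [0.5, 0.0, 1.2]
grip_width: 0.5
t 4.63 tcp [533.5  42.2  90.6] box [-107.5   62.4   90.6] F [0.5 0.  1.2] w 0.5
cm [ 2.04 -0.03 -0.05] turn [ 0.     0.001 -0.002]
```

View pics/s3.png

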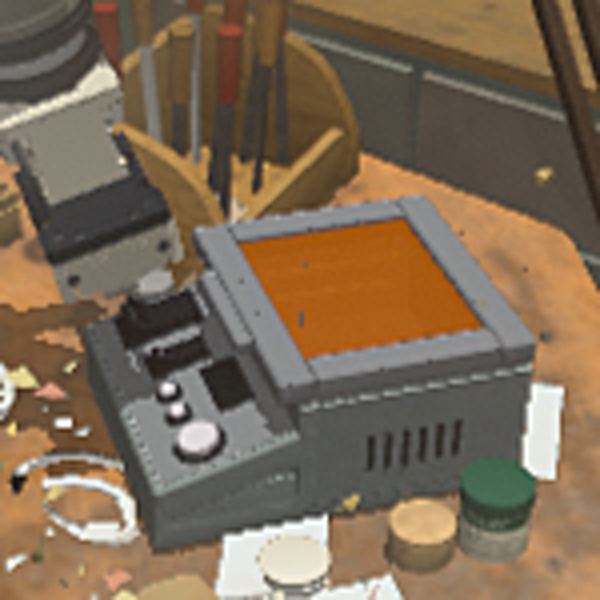

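```bash
python3 - <<'E'
from h import *
s=load("scene3.npz")
for p in([533.5,42.2,90.6],[619.6,-32.8,227.],box2w([-102,62,71]),box2w([-102,49,71]),box2w([-102,75,71])): 
    u=proj(s,p)[0];print(u.round(1),((u-[185,105])*4).round())
t0=np.array([533.5,42.2,90.6]);print(((proj(s,t0-TA*66)[0]-[185,105])*4).round())
E
```

```text
[215.5 176.6] [122. 287.]
[260.7 134.5] [303. 118.]
[217.9 182.8] [132. 311.]
[219.2 185.6] [137. 322.]
[216.6 180.1] [127. 300.]
[ 91. 203.]
```

The projection puts the fingertip at crop (122,287), hidden behind the gripper body and on the rocker's near end. I'll press now.

```bash
python3 -m creep '[{"tx":0.9,"ty":0,"tz":0,"wx":0,"wy":0,"wz":0,"gripper":1},{"tx":1.7,"ty":0,"tz":0,"wx":0,"wy":0,"wz":0,"gripper":1},{"tx":2,"ty":0,"tz":0,"wx":0,"wy":0,"wz":0,"gripper":1},{"tx":2.2,"ty":0,"tz":0,"wx":0,"wy":0,"wz":0,"gripper":1},{"tx":2.2,"ty":0,"tz":0,"wx":0,"wy":0,"wz":0,"gripper":1}]';python3 -m creep '[{"tx":0.2,"ty":0,"tz":0,"wx":0,"wy":0,"wz":0,"gripper":1},{"tx":0.2,"ty":0,"tz":0,"wx":0,"wy":0,"wz":0,"gripper":1}]';python3 -m creep '[{"tx":0.2,"ty":0,"tz":0,"wx":0,"wy":0,"wz":0,"gripper":1},{"tx":0.2,"ty":0,"tz":0,"wx":0,"wy":0,"wz":0,"gripper":1}]'; python3 -c "
from h import *
need(box2w([-102,62,71]))"
```

```text
time: 5.1
tool_pos: [539.5, 41.0, 70.1]
tcp_rot: [-1.566, 1.309, -0.133]
contact_force: [-0.5, 0.3, 0.4]
grip_width: 0.6
time: 5.27
tool_pos: [540.4, 41.2, 68.5]
tcp_rot: [-1.566, 1.308, -0.132]
contact_force: [-0.2, -0.3, 0.3]
grip_width: 0.3
time: 5.43
tool_pos: [540.8, 41.2, 66.6]
tcp_rot: [-1.566, 1.308, -0.132]
contact_force: [0.1, 0.4, -0.7]
grip_width: 0.1
t 5.43 tcp [540.8  41.2  66.6] box [-100.2   62.4   66.6] F [ 0.1  0.4 -0.7] w 0.1
cm [-0.47  0.06 -0.04] turn [-0.     0.001  0.001]
```

```bash
for i in 1 2; do python3 -m creep '[{"tx":0.2,"ty":0.03,"tz":0,"wx":0,"wy":0,"wz":0,"gripper":1},{"tx":0.2,"ty":0.03,"tz":0,"wx":0,"wy":0,"wz":0,"gripper":1}]'; done
```

```text
time: 5.6
tool_pos: [541.1, 41.2, 65.9]
tcp_rot: [-1.566, 1.307, -0.132]
contact_force: [-6.6, 0.3, 11.5]
grip_width: 0.4
time: 5.77
tool_pos: [541.2, 41.3, 65.5]
tcp_rot: [-1.566, 1.306, -0.132]
contact_force: [-14.5, 0.4, 30.6]
grip_width: 0.4
```

It came to a hard stop at about z 66. I'll back off and look at whether it flipped.

```bash
python3 -m creep '[{"tx":-1,"ty":0,"tz":0,"wx":0,"wy":0,"wz":0,"gripper":1},{"tx":-3,"ty":0,"tz":0,"wx":0,"wy":0,"wz":0,"gripper":1},{"tx":-6,"ty":0,"tz":0,"wx":0,"wy":0,"wz":0,"gripper":1},{"tx":-6,"ty":0,"tz":0,"wx":0,"wy":0,"wz":0,"gripper":1}]';python3 - <<'E'
from h import *
from plant import *
c=capture("scene");np.savez("scene4.npz",**c)
a=load("scene0.npz")
crop(c,205,170,260,225,7,"pics/a.png");crop(a,205,170,260,225,7,"pics/b.png")
cv2.imwrite("pics/s4.png",np.hstack([cv2.imread("pics/b.png"),cv2.imread("pics/a.png")]))
x,st=blob(c,235,215,9,(0,0,165),(180,60,255));print("start key px",x,st)
E
```

```text
time: 6.1
tool_pos: [527.3, 43.4, 125.1]
tcp_rot: [-1.564, 1.302, -0.13]
contact_force: [1.0, -0.1, 1.2]
grip_width: 0.2
start key px [233.8        213.46666667] [229 210  10   8  60]
```

View pics/s4.png

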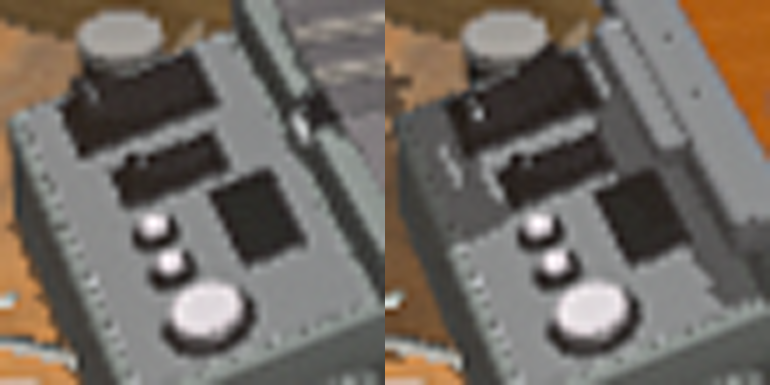

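```bash
python3 - <<'E'
from h import *
a=load("scene0.npz");b=load("scene4.npz")
for c in(a,b):
    P=cloud(c).reshape(-1,3);q=(P-O)@RB
    for y0,y1,nm in((52,72,"mains"),(13,23,"heat")):
        r=[]
        for x in range(-112,-52,6):
            m=(q[:,0]>=x)&(q[:,0]<x+6)&(q[:,1]>y0)&(q[:,1]<y1)&(q[:,2]>30)&(q[:,2]<90)
            r.append(round(float(np.median(q[m,2])-62-(x+3+80)*.268),1) if m.any() else None)
        print(nm,r)
E
```

```text
mains [5.3, 15.2, 12.7, 10.3, 7.7, 7.6, 7.6, 7.0, 3.2, 1.7]
heat [1.9, 4.9, 8.7, 9.8, 7.0, 7.9, 6.1, 3.7, 0.9, 1.1]
mains [5.6, 7.5, 7.5, 7.1, 9.5, 11.7, 13.8, 5.2, 4.0, 2.1]
heat [1.8, 4.4, 11.9, 10.5, 6.7, 7.9, 6.0, 3.1, 2.1, 0.3]
```

Depth profiles confirm the mains rocker flipped: the near end dropped from about 15 to 7 mm above the panel, and the far end rose from 7 to 14 mm. The heat rocker and start key are unchanged. I'll go to the start key next.

```bash
python3 -c "
from h import *
need(box2w([-101.2,-66,86.3]))"
```

```text
t 6.15 tcp [527.1  43.3 123.3] box [-114.    62.6  123.3] F [ 0.7  0.1 -0.8] w 0.5
cm [  3.89  -0.26 -12.87] turn [-0.     0.002  0.006]
```

```bash
python3 -m creep '[{"tx":0,"ty":0,"tz":-3.2,"wx":0,"wy":0,"wz":0,"gripper":1},{"tx":0,"ty":0,"tz":-6.4,"wx":0,"wy":0,"wz":0,"gripper":1},{"tx":0,"ty":-0.1,"tz":-9.6,"wx":0,"wy":0,"wz":0,"gripper":1},{"tx":0.5,"ty":-0.2,"tz":-12.9,"wx":0,"wy":0,"wz":0,"gripper":1},{"tx":2,"ty":-0.3,"tz":-12.9,"wx":0,"wy":0,"wz":0,"gripper":1},{"tx":3.8,"ty":-0.3,"tz":-12.9,"wx":0,"wy":0,"wz":0,"gripper":1},{"tx":3.8,"ty":-0.3,"tz":-12.9,"wx":0,"wy":0,"wz":0,"gripper":1}]';python3 - <<'E'
from h import *
from plant import *
need([527.4,-86.6,67])
E
```

```text
time: 6.73
tool_pos: [519.3, -86.7, 81.2]
tcp_rot: [-1.562, 1.314, -0.13]
contact_force: [-0.7, 0.3, -0.9]
grip_width: 0.6
t 6.73 tcp [519.3 -86.7  81.2] box [-104.   -67.3   81.2] F [-0.7  0.3 -0.9] w 0.6
cm [ 1.58 -0.41  0.12] turn [-0.003  0.002 -0.005]
```

```bash
python3 -m creep '[{"tx":0.4,"ty":-0.4,"tz":0.1,"wx":0,"wy":0,"wz":0,"gripper":1},{"tx":0.8,"ty":-0.4,"tz":0.1,"wx":0,"wy":0,"wz":0,"gripper":1},{"tx":1.2,"ty":-0.4,"tz":0.1,"wx":0,"wy":0,"wz":0,"gripper":1},{"tx":1.2,"ty":-0.4,"tz":0.1,"wx":0,"wy":0,"wz":0,"gripper":1}]';for i in 1 2 3; do python3 -m creep '[{"tx":0.1,"ty":0,"tz":0,"wx":0,"wy":0,"wz":0,"gripper":1},{"tx":0.2,"ty":0,"tz":0,"wx":0,"wy":0,"wz":0,"gripper":1},{"tx":0.2,"ty":0,"tz":0,"wx":0,"wy":0,"wz":0,"gripper":1}]';done; python3 -c "
from h import *
need([527.4,-86.6,67])"
```

```text
time: 7.07
tool_pos: [527.9, -85.7, 73.7]
tcp_rot: [-1.566, 1.309, -0.131]
contact_force: [-0.5, 0.6, 0.5]
grip_width: 0.1
time: 7.32
tool_pos: [528.4, -86.2, 72.2]
tcp_rot: [-1.566, 1.308, -0.132]
contact_force: [-0.3, 0.2, 0.5]
grip_width: 0.5
time: 7.57
tool_pos: [528.8, -86.4, 70.1]
tcp_rot: [-1.566, 1.309, -0.132]
contact_force: [-0.5, 0.3, -0.4]
grip_width: 0.5
time: 7.82
tool_pos: [529.4, -86.5, 68.2]
tcp_rot: [-1.566, 1.308, -0.132]
contact_force: [-1.5, -0.2, 2.7]
grip_width: 0.5
t 7.82 tcp [529.4 -86.5  68.2] box [-94.  -65.6  68.2] F [-1.5 -0.2  2.7] w 0.5
cm [ 0.06  0.22 -0.04] turn [-0.     0.001  0.001]
```

```bash
for i in 1 2 3; do python3 -m creep '[{"tx":0.1,"ty":0,"tz":0,"wx":0,"wy":0,"wz":0,"gripper":1},{"tx":0.2,"ty":0,"tz":0,"wx":0,"wy":0,"wz":0,"gripper":1},{"tx":0.2,"ty":0,"tz":0,"wx":0,"wy":0,"wz":0,"gripper":1}]'|grep -E "pos|force";done
```

```text
tool_pos: [529.9, -86.5, 66.3]
contact_force: [-1.9, 0.3, 3.7]
tool_pos: [530.4, -86.6, 64.7]
contact_force: [-4.0, -0.5, 8.9]
tool_pos: [530.6, -86.6, 64.2]
contact_force: [-13.8, 0.8, 26.0]
```

The key hit its hard stop, so it is fully in. I'll release it and retract clear.

```bash
python3 -m creep '[{"tx":-0.6,"ty":0,"tz":0,"wx":0,"wy":0,"wz":0,"gripper":1},{"tx":-2,"ty":0,"tz":0,"wx":0,"wy":0,"wz":0,"gripper":1},{"tx":-5,"ty":0,"tz":0,"wx":0,"wy":0,"wz":0,"gripper":1},{"tx":-8,"ty":0.5,"tz":0,"wx":0,"wy":0,"wz":0,"gripper":1},{"tx":-11,"ty":3,"tz":2,"wx":0,"wy":0,"wz":0,"gripper":1},{"tx":-13,"ty":6,"tz":5,"wx":0,"wy":0,"wz":0,"gripper":1},{"tx":-14,"ty":9,"tz":8,"wx":0,"wy":0,"wz":0,"gripper":1},{"tx":-14,"ty":11,"tz":11,"wx":0,"wy":0,"wz":0,"gripper":1}]';python3 -m creep '[{"tx":0,"ty":2,"tz":3,"wx":0,"wy":0,"wz":0,"gripper":1},{"tx":0,"ty":3,"tz":6,"wx":0,"wy":0,"wz":0,"gripper":1},{"tx":0,"ty":3,"tz":9,"wx":0,"wy":0,"wz":0,"gripper":1},{"tx":0,"ty":3,"tz":12,"wx":0,"wy":0,"wz":0,"gripper":1},{"tx":0,"ty":3,"tz":12,"wx":0,"wy":0,"wz":0,"gripper":1},{"tx":0,"ty":3,"tz":12,"wx":0,"wy":0,"wz":0,"gripper":1}]'; python3 - <<'E'
from h import *
from plant import *
s=capture("scene");t=capture("top");np.savez("scene5.npz",**s);np.savez("top5.npz",**t)
crop(s,185,105,335,255,4,"pics/a.png");crop(t,170,120,310,245,4,"pics/b.png")
a,b=cv2.imread("pics/a.png"),cv2.imread("pics/b.png");h=500
im=np.hstack([cv2.resize(a,(400,400)),cv2.resize(b,(400,357+43))]);cv2.imwrite("pics/f5.png",im)
for c,u,v in((s,235,215),(t,257,222)): print(blob(c,u,v,9,(0,0,165),(180,60,255)))
for c in(load("scene0.npz"),s):
    q=(cloud(c).reshape(-1,3)-O)@RB
    for y0,y1,nm in((52,72,"mains"),(13,23,"heat"),(-72,-60,"start"),(-39,-8,"timekeys")):
        r=[]
        for x in range(-112,-52,6):
            m=(q[:,0]>=x)&(q[:,0]<x+6)&(q[:,1]>y0)&(q[:,1]<y1)&(q[:,2]>30)&(q[:,2]<90)
            r.append(round(float(np.median(q[m,2])-62-(x+3+80)*.268),1) if m.any() else None)
        print(nm,r)
    print("lid z",[round(float(np.median(q[(abs(q[:,0]-x)<4)&(abs(q[:,1])<60)&(q[:,2]>85),2])),1) for x in(-40,0,40)])
E
```

```text
time: 9.23
tool_pos: [405.2, 39.2, 170.9]
tcp_rot: [-1.565, 1.305, -0.134]
contact_force: [1.8, 1.9, 1.1]
grip_width: 0.2
time: 9.73
tool_pos: [393.6, 163.1, 161.6]
tcp_rot: [-1.567, 1.309, -0.129]
contact_force: [-0.4, 0.4, -0.2]
grip_width: 0.2
(array([233.95081967, 213.39344262]), array([229, 210,  10,   8,  61], dtype=int32))
(array([256.8, 222.5]), array([253, 218,   9,  10,  70], dtype=int32))
mains [5.3, 15.2, 12.7, 10.3, 7.7, 7.6, 7.6, 7.0, 3.2, 1.7]
heat [1.9, 4.9, 8.7, 9.8, 7.0, 7.9, 6.1, 3.7, 0.9, 1.1]
start [3.7, 10.1, 9.6, 10.0, 6.4, 2.2, 1.3, 1.9, 1.3, 0.8]
timekeys [2.0, 4.2, 5.8, 2.3, 2.0, 1.9, 3.6, 2.7, 3.0, 1.7]
lid z [90.3, 180.8, 145.4]
mains [4.0, 7.9, 7.1, 8.2, 9.4, 11.6, 15.4, 11.7, 3.9, 1.0]
heat [2.4, 4.7, 11.7, 9.5, 8.3, 6.2, 7.5, 2.9, 0.8, 0.8]
start [3.3, 10.0, 9.6, 9.8, 8.6, 2.8, 0.9, 1.9, 2.4, 1.0]
timekeys [2.0, 5.6, 5.7, 2.0, 1.2, 2.0, 2.9, 3.3, 2.8, 1.5]
lid z [111.3, 106.1, 105.7]
```

View pics/f5.png

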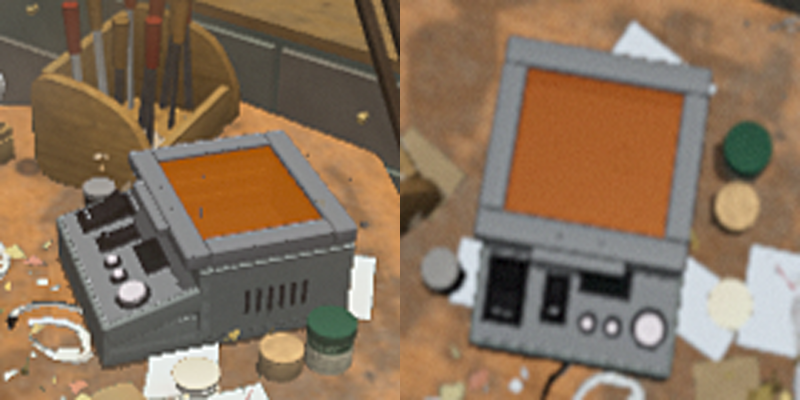

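Both views show the lid flat and shut, the mains rocker tipped on and the start key back out. The heat rocker, time keys and bystanders are unchanged. I'm handing in.

```bash
python3 -c "
from plant import *
o=get_obs();print(o['time'],o['contact_force'].round(1));print(close_job())"
```

```text
9.8333 [-0.2  0.1  0.5]
the job is handed in; nothing more can be done
None
```

The cure is started and the job was handed in at 9.8 s. With closed fingers I pushed the lid shut until its catch held, pressed the near half of the mains rocker, then pressed the start key to its hard stop and let it go.

**Last checks:**
- **Lid:** it lies flat, with its front top edge at 111 mm, and it stayed down after I let go.
- **Mains rocker:** its near end dropped from about 15 to 8 mm above the panel and its far end rose from 7 to 15 mm, so it is on.
- **Start key:** it is back out, at the same pixel and height as before pressing. The stop was felt at 26 N.
- **Left alone:** the heat rocker and time keys read as they did at the start, within depth noise, and the bystanders look unmoved. The box moved less than about 1 mm, and the robot touches nothing.

**Failed or less certain:**
- My first move command was refused because rows left out some keys; nothing moved.
- At the ends of the presses the downward force reached about 30 N with about 15 N sideways, more than the mechanisms needed.
- The rocker's click did not show in the force readings, so I confirmed it from camera depth.

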